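# Test a punch return spring against the reference mark

### The arm

A 6-joint arm with a two-finger parallel gripper is mounted at the origin on the work surface. World frame = base frame: x ahead of the robot, y to its left, z up, the work surface at z = 0. Lengths are in m, angles in rad, forces in N, time in s.
With the tool pointing down it reaches from about 0.275 to 0.825 m from the base axis. Payload 5.2 kg.
Tool frame: the origin (TCP) lies midway between the tips of the shut fingers; the grasp point (between the pads) lies grasp_offset behind it (grasp_offset is the distance from the TCP to the grasp point, in m); x points along the fingers, z is the direction in which the jaws open and shut, and the axes are right-handed (so a half turn about x gives the same grasp; the last joint's range is limited). The gripper opens to 93 mm and grips with 3 to 60 N. Pads are 15 mm wide; open, the fingers measure 128 mm over their backs; the gripper's body (75 mm by 188 mm) begins 65 mm behind the grasp point.
Start: joints at [-0.203, 0.259, 1.535, -0, 1.348, -0.203], TCP at [0.55, 0, 0.219] pointing down, gripper open.
Joint ranges: [-3.14, 3.14], [-0.91, 2.08], [0.19, 2.58], [-1.22, 4.36], [0.22, 2.71], [-3.12, 3.12]. Speed limits (rad/s): [2.57, 2.57, 3.14, 3.14, 3.14, 3.14].

### API

Orientations are given as a rotation vector (axis times angle).
In Python, from bench import observe, capture, finish_job, grasp_offset gives the robot as it stands.
- The arm moves only by the tool apply_moves, never from a script. Its argument "rows" is a list of rows, each an object with "offset": the shift along the tool's x, y, z in mm, a list of three; "rot": the turn, a rotation vector about the tool's x, y, z in degrees, a list of three. In form: [{"offset": [x, y, z], "rot": [rx, ry, rz]}, ...]. A call has 1 to 10 rows; each row shifts and turns the commanded pose from where the row before left it, along the tool's axes as they then stand; what a row does not reach is not made up. A row lasts 1/10 s, in which the tool goes at most 50 mm and 8.59 degrees, less where a joint would pass 70% of its speed; a pose out of reach is approached as far as the arm can. A call with a gripper value outside its range is refused whole. "fingers" is the opening in per cent of the stroke, from 0 (shut) to 100 (fully open), set as the call begins (left out, the last holds). The fingers move at their own pace and stop on an object; the grip force is fixed at half the most. Time passes only in rows, so rows that do not move let the fingers close. It gives the time, the measured TCP pose, the force and the opening at its end, in the units of the state.
- observe(): the state, without advancing time (a new reading comes with each control period).
- capture(name): name is "scene" or "side" or "wrist"; returns a dict with "img" (400x640x3 uint8, blue, green, red), "fx", "fy", "cx", "cy" (pixels), "R" (3x3) and "t" (3): a world point X has camera coordinates R X + t. Camera axes: x right, y down, z forward; pixel columns grow to the right and rows downward; lengths in m; the calibration is good to about 2 mm. A picture is of the moment at which its call begins. There is no depth.
- finish_job(): hands the job in, once; it reports no verdict.
The state is a dict: "time": time; "q": joint angles; "qvel": joint speeds; "joint_torque": joint torques, N m; "tcp_pos": TCP position; "orientation": TCP orientation; "ft_force": force on the tool from outside, world axes, zero at the start; "torque": the same for the moment, N m; "gripper_width": finger opening in m.
Only numpy, scipy, OpenCV 4.12 (cv2) and the standard library are available. Lean on these libraries where they do the work, as an engineer would, in place of code of your own. Each camera call takes 0.05 s, during which the arm holds its last target. There are 200 camera calls.

### The job

Check the return spring of a paper punch on the tester: stand it in the round seat, press its cap straight down until the seat carries about 12 N (never more than 18 N), keep that load for a good second, and see where the pointer it pushes down has stopped. Then stand the spring upright, let go of it, in the round dish if the pointer stayed above the reference mark, or in the square tray if it went below it. Do not touch the pointer or the mark with the hand, and leave the other things on the table alone.

Things in the scene. Friction and masses are not known exactly. Their poses are not given: they have to be found in the camera images.
- spring_knob (a point): Centre of the round aluminium knob (22 mm across, 28 mm tall) on the cap of the loose return spring, 76 mm above the foot's underside while unloaded. Below the knob the cap has a flat flange (56 mm across, 4 mm thick, its underside 58 mm above the foot's underside). Grip the knob above the flange, at any yaw; lifting the knob lifts the whole spring, cap and foot cannot come apart.
- spring_foot (a point): Centre of the underside of the spring's steel foot (30 mm across, 12 mm high); z points up along the spring.
- spring: The return spring, about 110 to 190 g, 90 mm tall, standing on the table: foot, dark wire coil (26 mm across) and cap; origin at the centre of the foot's underside. The cap slides straight down against the coil, which is slightly preloaded and of unknown rate, by at most 34 mm, where it is solid; it springs back by itself.
- tester: Fixed spring tester: grey plate 120 mm (its x) by 180 mm (its y), top 20 mm above the table, origin on the table under the seat. Towards +y from the seat stand two steel posts (8 mm thick, at y = 64 and 98 mm, joined by a bar at the top, 108 mm above the table); the nearer carries the pointer, the other the reference mark.
- seat (a point): Centre of the floor of the round seat on the tester plate, 20 mm above the table: a steel ring 34 mm across inside, 8 mm high, open at the top, into which the spring's foot fits with 2 mm of play all round. The force of the spring on it is the test load.
- pointer: The tester's pointer: an aluminium block on the nearer post, with an arm 8 mm wide that reaches to 21 mm from the seat's axis. The flange of a seated spring lies just over this arm (2 to 6 mm at the start) and pushes it down; the pointer has about 1 N of friction and stays at the lowest place it was pushed to. Origin on the seat's axis, level with the arm's top.
- pointer_tip (a point): The pointer's reading edge: top edge of its short tongue, between the two posts, level with the top of its arm (so level with the flange's underside while it is pushed). World z is its height.
- mark: Reference mark: a dark steel clamp block on the outer post with a short tongue towards the pointer; its height is set anew for each test and it stays there. Origin on the seat's axis, level with the tongue's top.
- mark_tip (a point): The mark's reading edge: top edge of its tongue, facing the pointer's tongue. World z is its height; compare with that of pointer_tip.
- dish_floor (a point): Centre of the inner floor (5 mm above the table) of the fixed round terracotta dish for good springs: 96 mm across at the floor inside, rim 16 mm above the table.
- tray_floor (a point): Centre of the inner floor (4 mm above the table) of the fixed square wooden tray for tired springs: 102 mm inside each way, rim 16 mm above the table.
- gourd: Bystander: dried orange-brown gourd, 86 mm across, 130 mm tall, standing; origin under its centre.
- spray_bottle: Bystander: white spray bottle, 64 mm across, 195 mm tall; origin under its centre.
- scissors: Bystander: scissors with black handles lying flat, about 160 mm long; origin at the pivot.
- brush: Bystander: thin artist's brush with a dark handle, 180 mm long, 8 mm thick, lying along its x; origin under its middle.
Things that resemble listed ones, but are neither listed nor needed, are in the scene too. Leave any blue or yellow look-alike of the part that bears dish_floor alone.

How it is judged:
By the outcome, as a careful person would: the job done as asked, in the order asked, and still so for the second after the job is handed in, with the robot touching nothing.
It also fails if it takes over 58 s, if anything falls off the work surface, if the arm or the gripper's body presses on something with over 40 N, if the wrist force passes 120 N, or if a joint passes its speed limit or range.

## Working session

There is one attempt and no reset: what is moved stays moved. The work goes in short steps, Python scripts to look and compute and a tool call to move; the robot and the scene stay as the last step left them, time stands still between calls to the robot, and variables do not carry over. Pictures are saved under pics/ and viewed, about 8 in all and at most 12, crops included, and the job is handed in when it is done.

Besides the shell and the picture viewer there is one more tool, called after "Emit:" by a JSON object that holds its "api" and its "payload". apply_moves: Moves the arm, as the interface text tells. Its arguments: {"type":"object","properties":{"rows":{"type":"array"},"fingers":{"type":"number"}},"required":["rows"]}

```bash
mkdir -p pics; python3 - <<'E'
from bench import observe,capture,grasp_offset
import cv2,pickle
print(observe(),grasp_offset)
for n in ("scene","side"):
    c=capture(n); pickle.dump(c,open(n+"0.pkl","wb")); cv2.imwrite(f"pics/{n}0.png",c["img"])
    print(n,c["fx"],c["cx"],c["cy"],c["R"],c["t"])
E
```

```text
{'time': 0.0, 'q': array([-2.02793738e-01,  2.59347373e-01,  1.53608763e+00, -8.46239696e-06,
        1.34799747e+00, -2.02780029e-01]), 'qvel': array([ 1.90869586e-03,  8.58154500e-04, -1.44710435e-03,  2.18306806e-04,
       -1.12222448e-04, -2.69823445e-05]), 'joint_torque': array([ 2.41929010e-04, -4.37298238e+01, -2.84004611e+01,  7.19661056e-02,
        4.11791797e-02, -1.14769305e-04]), 'tcp_pos': array([5.49448239e-01, 1.37283286e-04, 2.17813537e-01]), 'orientation': array([2.94037763e-04, 1.57260009e+00, 2.75448206e-04]), 'ft_force': array([0.64645386, 0.10212455, 0.29392326]), 'torque': array([-0.04419482,  0.00185985, -0.0008861 ]), 'gripper_width': 0.09290084660753245} 0.0188
scene 420.4822126256581 323.86364470067696 197.98322482790346 [[-0.82890224  0.55927518 -0.01150393]
 [ 0.4447892   0.64647218 -0.61986796]
 [-0.3392398  -0.51892677 -0.7846218 ]] [ 0.45925879 -0.2061526   1.36981884]
side 517.8276066422366 316.2193882890398 196.12925943962128 [[ 0.99152279 -0.12972901 -0.00727544]
 [-0.08673428 -0.61914238 -0.78047414]
 [ 0.0967456   0.77448893 -0.62514573]] [-0.54423153  0.10803332  1.48268928]
```

View pics/scene0.png

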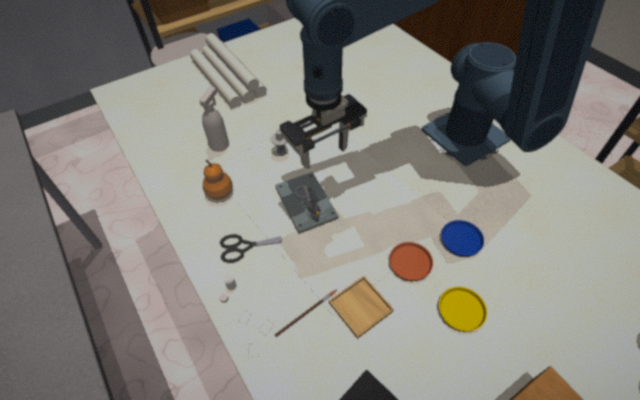

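View pics/side0.png

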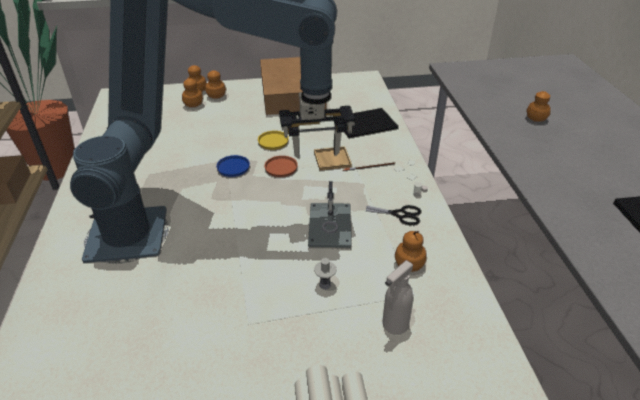

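The scene picture shows the spring at scene (279,145) and side (325,275). The tester is at scene (307,203) and side (330,225). The only other small upright things are white bits at scene (230,284), which have no flange. The terracotta dish is at scene (411,261), with look-alikes in blue at (462,238) and yellow at (462,309). The tray is at (361,306). I'll check these in one close crop.

```bash
cat > h.py <<'E'
import numpy as np,cv2,pickle
from scipy.optimize import least_squares
def proj(c,X):
    p=c["R"]@np.asarray(X,float)+np.asarray(c["t"]); return np.array([c["fx"]*p[0]/p[2]+c["cx"],c["fy"]*p[1]/p[2]+c["cy"]])
def onz(c,u,v,z):
    R,t=np.array(c["R"]),np.array(c["t"]); o=-R.T@t; d=R.T@np.array([(u-c["cx"])/c["fx"],(v-c["cy"])/c["fy"],1]); return o+d*(z-o[2])/d[2]
def tri(cs,uvs,x0=(.5,0,.05)):
    r=least_squares(lambda X:np.concatenate([proj(c,X)-uv for c,uv in zip(cs,uvs)]),x0); return r.x,np.abs(r.fun).max()
E
python3 - <<'E'
from h import *
a=pickle.load(open("scene0.pkl","rb"));b=pickle.load(open("side0.pkl","rb"))
A=cv2.resize(a["img"][120:240,255:355],None,fx=4,fy=4,interpolation=2)
B=cv2.resize(b["img"][175:295,280:380],None,fx=4,fy=4,interpolation=2)
cv2.imwrite("pics/crop1.png",np.hstack([A,B]))
# coloured regions: dish red, tray wood
for n,c in(("scene",a),("side",b)):
    h=cv2.cvtColor(c["img"],cv2.COLOR_BGR2HSV)
    box={"scene":((385,235,437,287),(325,270,397,340)),"side":((262,154,302,180),(310,145,355,172))}[n]
    for k,(x0,y0,x1,y1) in zip(("dish","tray"),box):
        s=h[y0:y1,x0:x1]; m=((s[...,1]>(120 if k=="dish" else 75))&(s[...,0]<25)).astype(np.uint8)
        nl,l,st,ce=cv2.connectedComponentsWithStats(m); i=1+st[1:,4].argmax()
        u,v=ce[i]+[x0,y0]; print(n,k,u,v,st[i],onz(c,u,v,.012))
E
```

```text
scene dish 410.43968253968256 261.10079365079366 [   5    7   42   39 1260] [0.46359209 0.25952295 0.012     ]
scene tray 360.63370139222275 306.20163226116176 [   4    7   64   61 2083] [0.64135476 0.28518319 0.012     ]
side dish 280.51509054325953 165.83501006036218 [  3   2  32  20 497] [0.463051   0.25691859 0.012     ]
side tray 332.1612377850163 158.8355048859935 [  5   2  36  23 614] [0.6390176  0.27324745 0.012     ]
```

View pics/crop1.png

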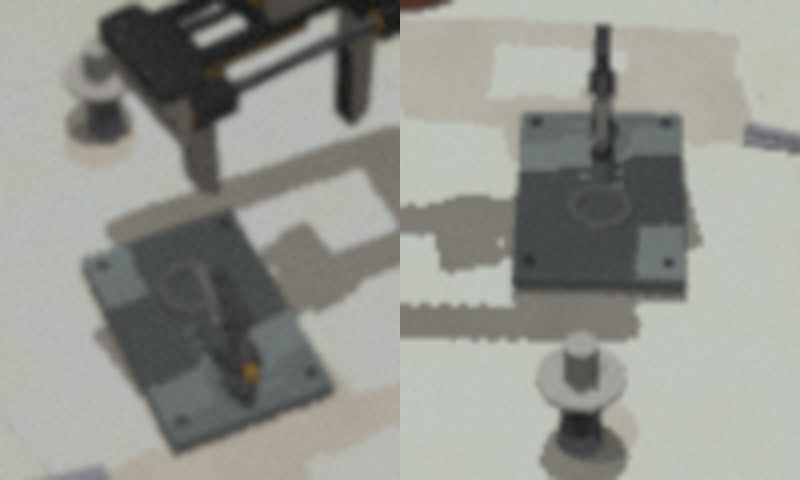

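```bash
python3 - <<'E'
from h import *
a=pickle.load(open("scene0.pkl","rb"));b=pickle.load(open("side0.pkl","rb"))
S=lambda x,y:np.array([x/4+255,y/4+120]); D=lambda x,y:np.array([(x-400)/4+280,y/4+175])
for k,p,q,z in(("knobtop",S(97,48),D(582,343),.09),("flangetop",S(93,81),D(582,379),.062),("ring",S(188,286),D(600,207),.026)):
    print(k,tri((a,b),(p,q)),onz(a,*p,z),onz(b,*q,z))
for p in((523,114),(682,116),(687,282),(514,284)): print(onz(b,*D(*p),.02))
for p in((84,262),(232,212),(330,388),(178,446)): print(onz(a,*S(*p),.02))
h=cv2.resize(b["img"][125:185,255:365],None,fx=5,fy=5,interpolation=2)
w=__import__("bench").capture("wrist");pickle.dump(w,open("w0.pkl","wb"))
cv2.imwrite("pics/w0.png",np.vstack([w["img"][:,:550],h[:200]]))
E
```

```text
knobtop (array([ 0.53569434, -0.26831502,  0.08898432]), np.float64(0.8165977710368679)) [ 0.53354624 -0.26696542  0.09      ] [ 0.53715599 -0.27003764  0.09      ]
flangetop (array([ 0.53807629, -0.26942668,  0.05710964]), np.float64(0.33020756018248676)) [ 0.54132353 -0.26490037  0.062     ] [ 0.5367392  -0.27367619  0.062     ]
ring (array([ 0.57652827, -0.07949151,  0.02718667]), np.float64(0.47088247339178224)) [ 0.57467748 -0.08009971  0.026     ] [ 0.57798378 -0.07882126  0.026     ]
[0.53751152 0.0383016  0.02      ]
[0.6549821  0.01950366 0.02      ]
[ 0.62626152 -0.15561933  0.02      ]
[ 0.50933346 -0.14139274  0.02      ]
[ 0.62250698 -0.14620666  0.02      ]
[ 0.50771687 -0.12588483  0.02      ]
[0.54031426 0.04653559 0.02      ]
[0.65095664 0.02812715 0.02      ]
```

View pics/w0.png

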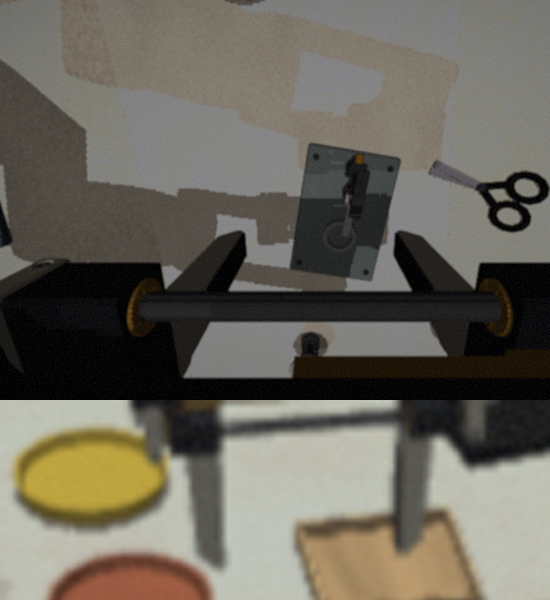

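The wrist view shows the seat ring at (340,236), the pointer and posts on its +y side, and the spring at (312,345). The side inset shows a finger covering part of the tray, so I trust the scene picture for the tray. Next I check the bottle and gourd clearance and refine with the wrist camera.

```bash
python3 - <<'E'
from h import *
a=pickle.load(open("scene0.pkl","rb"));b=pickle.load(open("side0.pkl","rb"));w=pickle.load(open("w0.pkl","rb"))
print("bottle base",onz(b,397,326,0),onz(a,218,145,0), "gourd",onz(b,411,264,0.02),onz(a,218,190,.03))
print("seat w",onz(w,340,236,.026), "corners",[onz(w,*p,.02)[:2].round(4) for p in((307,143),(400,156),(373,281),(290,270))])
print("cam",-np.array(w["R"]).T@w["t"]); print(np.array(w["R"]).round(3))
E
```

```text
bottle base [ 0.68696664 -0.41810024  0.        ] [ 6.84531699e-01 -4.15884169e-01  1.11022302e-16] gourd [ 0.76705592 -0.24495469  0.02      ] [ 0.77057937 -0.21770281  0.03      ]
seat w [ 0.57636519 -0.07889972  0.026     ] corners [array([0.5332, 0.0438]), array([0.6503, 0.0276]), array([ 0.6255, -0.1512]), array([ 0.507 , -0.1337])]
cam [0.54971398 0.07671809 0.38378086]
[[ 1.    -0.    -0.002]
 [ 0.001 -0.96   0.278]
 [-0.002 -0.278 -0.96 ]]
```

Emit:
{"api": "apply_moves", "payload": {"rows": [{"offset": [0, -39, -2], "rot": [0, 0, 0]}, {"offset": [0, -39, -2], "rot": [0, 0, 0]}, {"offset": [0, -39, -2], "rot": [0, 0, 0]}, {"offset": [0, -39, -2], "rot": [0, 0, 0]}, {"offset": [0, -38, -2], "rot": [0, 0, 0]}, {"offset": [0, -38, -1], "rot": [0, 0, 0]}, {"offset": [0, -38, -1], "rot": [0, 0, 0]}, {"offset": [0, 0, 0], "rot": [8.3, 0, 0]}, {"offset": [0, 0, 0], "rot": [0, 0, 0]}, {"offset": [0, 0, 0], "rot": [0, 0, 0]}]}}

```text
time: 1.15
tcp_pos: [0.5378, -0.2695, 0.2183]
orientation: [0.112, 1.569, -0.11]
ft_force: [-0.1, 0.0, 1.1]
gripper_width: 0.0927
```

```bash
python3 - <<'E'
from h import *
from bench import *
from scipy.spatial.transform import Rotation as Ro
for n in("scene","wrist","side"):
    c=capture(n); pickle.dump(c,open(n+"1.pkl","wb"))
    if n=="scene": s=cv2.resize(c["img"][250:350,310:400],None,fx=2.5,fy=2.5,interpolation=2)
    if n=="wrist": w=c["img"]
    if n=="side": d=cv2.resize(c["img"][140:180,305:360],None,fx=4,fy=4,interpolation=2)
I=np.zeros((560,640,3),np.uint8); I[:400]=w; I[400:560,:220]=d; I[400:560,230:480]=s[50:210,:250][:, :225+25] if s.shape[1]>=250 else cv2.copyMakeBorder(s[50:210],0,0,0,250-s.shape[1],0)
cv2.imwrite("pics/w1.png",I)
o=observe();print(o["time"],o["tcp_pos"],Ro.from_rotvec(o["orientation"]).as_matrix().round(4),o["ft_force"])
E
```

```text
1.3 [ 0.53812117 -0.26902029  0.21870279] [[-1.000e-04  1.411e-01  9.900e-01]
 [ 2.000e-04  9.900e-01 -1.411e-01]
 [-1.000e+00  2.000e-04 -1.000e-04]] [-1.24856218  0.18163722 -0.11040997]
```

View pics/w1.png

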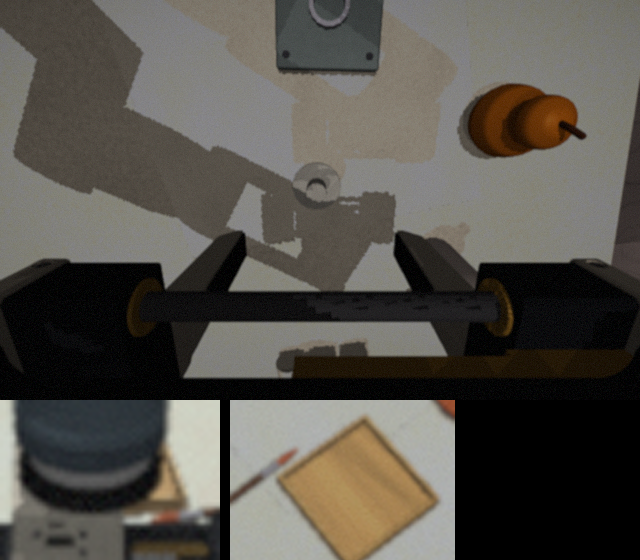

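```bash
python3 - <<'E'
from h import *
w=pickle.load(open("wrist1.pkl","rb"));a=pickle.load(open("scene0.pkl","rb"))
print("knob",onz(w,317,187,.09),"flange",onz(w,317,185.5,.062),"seat",onz(w,329,7,.026))
c=[onz(w,*p,.02)[:2] for p in((277,69),(379,72))];print(c)
T=proj(w,[.5381,-.2690,.2187]);print("tcp px",T)
# tray from scene: mask quad
S=lambda x,y:(310+(x-230)/2.5,250+(y-400+50)/2.5)
q=[onz(a,*S(*p),.016) for p in((365,418),(438,500),(279,480))];print("tray corners",q,(q[1]+q[2])/2)
E
```

```text
knob [ 0.53566974 -0.26453079  0.09      ] flange [ 0.53467233 -0.26953886  0.062     ] seat [ 0.57451431 -0.08274513  0.026     ]
[array([ 0.5066415 , -0.13486335]), array([ 0.6240457 , -0.15481781])]
tcp px [319.87929586 242.36019949]
tray corners [array([0.58998245, 0.23063702, 0.016     ]), array([0.58541232, 0.33688154, 0.016     ]), array([0.69702385, 0.23656616, 0.016     ])] [0.64121809 0.28672385 0.016     ]
```

Emit:
{"api": "apply_moves", "payload": {"rows": [{"offset": [35, 0, -2.5], "rot": [0, 0, 0]}, {"offset": [40, 0, 0], "rot": [0, 0, 0]}, {"offset": [40, 0, 0], "rot": [0, 0, 0]}, {"offset": [25, 0, 0], "rot": [0, 0, 0]}, {"offset": [13, 0, 0], "rot": [0, 0, 0]}, {"offset": [0, 0, 0], "rot": [0, 0, 0]}, {"offset": [0, 0, 0], "rot": [0, 0, 0]}]}}

```text
time: 2.0
tcp_pos: [0.5364, -0.2698, 0.0668]
orientation: [0.112, 1.566, -0.114]
ft_force: [0.7, -0.4, 0.8]
gripper_width: 0.0928
```

```bash
python3 - <<'E'
from h import *
from bench import *
o=observe();print(o["time"],o["tcp_pos"],o["ft_force"])
for n in("wrist","side"):
    c=capture(n); pickle.dump(c,open(n+"2.pkl","wb"))
    if n=="wrist": w=c["img"][150:400,170:470]
    else: d=cv2.resize(c["img"][200:300,275:375],None,fx=4,fy=4,interpolation=2)
I=np.zeros((400,700,3),np.uint8); I[:250,:300]=w; I[:400,300:700]=d
cv2.imwrite("pics/w2.png",I)
E
```

```text
2.0 [ 0.53641066 -0.26983279  0.06682353] [ 0.73657514 -0.39483595  0.78149579]
```

View pics/w2.png

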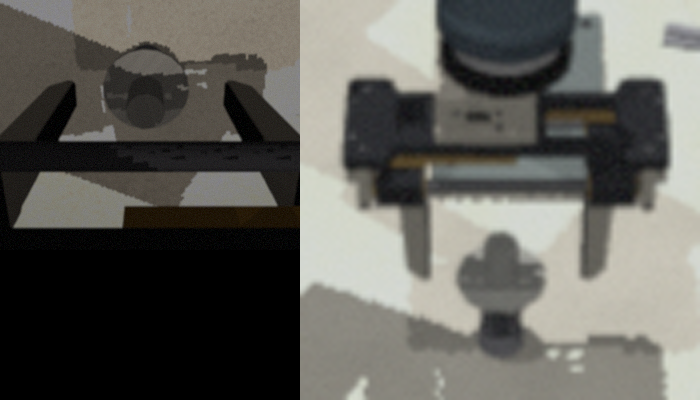

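```bash
python3 - <<'E'
from h import *
w=pickle.load(open("wrist2.pkl","rb"))
print(onz(w,317,261,.09),onz(w,315,236.5,.062),proj(w,[.5364,-.2698,.0668]),proj(w,[.5364,-.2698,.09]))
E
```

```text
[ 0.53487391 -0.26997432  0.09      ] [ 0.53373342 -0.26745889  0.062     ] [319.64528822 242.44292585] [319.69797494 260.35833547]
```

Emit:
{"api": "apply_moves", "payload": {"rows": [{"offset": [1.5, 0, -1.5], "rot": [0, 0, 0]}, {"offset": [0, 0, 0], "rot": [0, 0, 0]}, {"offset": [0, 0, 0], "rot": [0, 0, 0]}, {"offset": [0, 0, 0], "rot": [0, 0, 0]}, {"offset": [0, 0, 0], "rot": [0, 0, 0]}, {"offset": [0, 0, 0], "rot": [0, 0, 0]}, {"offset": [0, 0, 0], "rot": [0, 0, 0]}, {"offset": [0, 0, 0], "rot": [0, 0, 0]}], "fingers": 5}}

```text
time: 2.9
tcp_pos: [0.534, -0.2694, 0.0641]
orientation: [0.114, 1.568, -0.114]
ft_force: [-0.2, 0.4, -0.1]
gripper_width: 0.0334
```

Emit:
{"api": "apply_moves", "payload": {"rows": [{"offset": [0, 0, 0], "rot": [0, 0, 0]}, {"offset": [0, 0, 0], "rot": [0, 0, 0]}, {"offset": [0, 0, 0], "rot": [0, 0, 0]}, {"offset": [0, 0, 0], "rot": [0, 0, 0]}]}}

```text
time: 3.3
tcp_pos: [0.534, -0.2694, 0.0641]
orientation: [0.114, 1.568, -0.114]
ft_force: [-0.2, -0.4, 0.1]
gripper_width: 0.0213
```

Emit:
{"api": "apply_moves", "payload": {"rows": [{"offset": [-15, 0, 0], "rot": [0, 0, 0]}, {"offset": [-25, 0, 0], "rot": [0, 0, 0]}, {"offset": [-25, 10, 0], "rot": [0, 0, 0]}, {"offset": [0, 30, 3], "rot": [0, 0, 0]}, {"offset": [0, 40, 4], "rot": [0, 0, 0]}, {"offset": [0, 40, 4], "rot": [0, 0, 0]}, {"offset": [0, 40, 3], "rot": [0, 0, 0]}, {"offset": [0, 24, 1], "rot": [0, 0, 0]}, {"offset": [0, 10, 0], "rot": [0, 0, 0]}, {"offset": [0, 0, 0], "rot": [0, 0, 0]}]}}

```text
time: 4.3
tcp_pos: [0.5768, -0.0785, 0.129]
orientation: [0.112, 1.568, -0.112]
ft_force: [-0.0, 0.4, -1.9]
gripper_width: 0.0213
```

```bash
python3 - <<'E'
from h import *
from bench import *
I=[]
for n,(x0,y0) in(("side",(270,170)),("scene",(255,125))):
    c=capture(n); pickle.dump(c,open(n+"3.pkl","wb"))
    I.append(cv2.resize(c["img"][y0:y0+110,x0:x0+100],None,fx=4,fy=4,interpolation=2))
cv2.imwrite("pics/w3.png",np.hstack(I))
pickle.dump(capture("wrist"),open("wrist3.pkl","wb"))
o=observe();print(o["time"],o["tcp_pos"],o["ft_force"],o["gripper_width"])
E
```

```text
4.45 [ 0.57678208 -0.08092807  0.12905972] [ 0.22124666 -0.30001843 -1.70711385] 0.021873205737955804
```

View pics/w3.png

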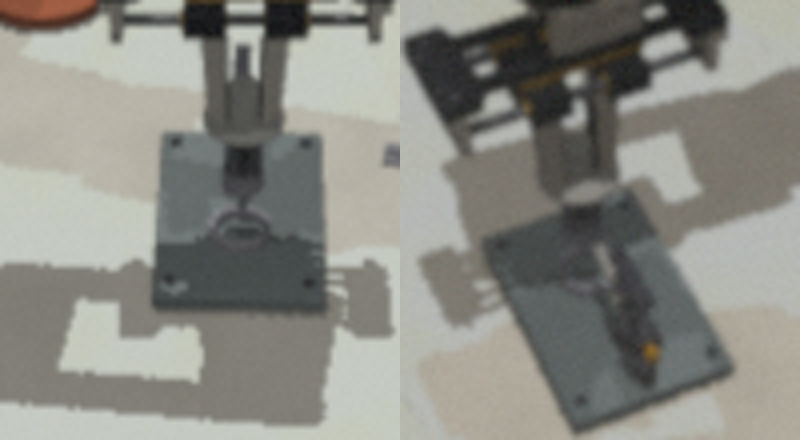

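```bash
python3 - <<'E'
from h import *
a=pickle.load(open("scene3.pkl","rb"));b=pickle.load(open("side3.pkl","rb"));w=pickle.load(open("wrist3.pkl","rb"))
P=(.5768,-.0805)
for z in(.065,.071,.077,.123,.127): print(z,"side",(proj(b,[*P,z])-[270,170])*4,"scene",(proj(a,[*P,z])-[255,125])*4+[400,0])
print("ring guess side",(proj(b,[.5764,-.0793,.026])-[270,170])*4,"scene",(proj(a,[.5764,-.0793,.026])-[255,125])*4+[400,0])
# overlay in bigger crops
al=np.linspace(0,2*np.pi,60)
I=[]
for c,(x0,y0) in((b,(310,185)),(a,(280,160))):
    im=cv2.resize(c["img"][y0:y0+60,x0:x0+50],None,fx=8,fy=8,interpolation=2)
    im=cv2.convertScaleAbs(im,alpha=1.6,beta=20)
    for cx,cy,z,r,col in((*P,.065,.015,(0,255,0)),(*P,.123,.028,(0,255,255)),(.5764,-.0793,.028,.017,(0,0,255))):
        pts=np.array([(proj(c,[cx+r*np.cos(t),cy+r*np.sin(t),z])-[x0,y0])*8+3.5 for t in al])
        cv2.polylines(im,[pts.astype(np.int32)],True,col,1)
    I.append(im)
cv2.imwrite("pics/ov.png",np.hstack(I))
E
```

```text
0.065 side [239.20173519 186.92889708] scene [582.15307053 231.39277929]
0.071 side [239.28089997 180.370182  ] scene [581.67442376 225.7554852 ]
0.077 side [239.36048063 173.77701209] scene [581.19187679 220.07225638]
0.123 side [239.98477331 122.05504852] scene [577.35750951 174.91274189]
0.127 side [240.04027448 117.45683757] scene [577.01236819 170.8478172 ]
ring guess side [237.88115555 227.65900878] scene [586.54681845 267.78426411]
```

View pics/ov.png

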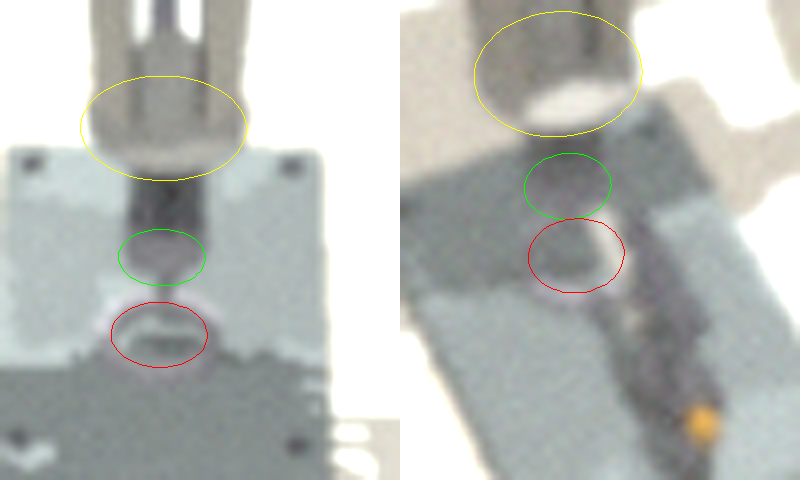

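Both views agree. In the side view the seat ring is centred at (160,335), and the foot and flange sit about 0.5 px right of their predicted outline, so the spring is about 1.2 mm too far in +x. I'll shift it and lower it with force checks.

Emit:
{"api": "apply_moves", "payload": {"rows": [{"offset": [10, 0, -1.2], "rot": [0, 0, 0]}, {"offset": [14, 0, 0], "rot": [0, 0, 0]}, {"offset": [8, 0, 0], "rot": [0, 0, 0]}, {"offset": [0, 0, 0], "rot": [0, 0, 0]}, {"offset": [0, 0, 0], "rot": [0, 0, 0]}]}}

```text
time: 4.95
tcp_pos: [0.5756, -0.0799, 0.0969]
orientation: [0.114, 1.568, -0.114]
ft_force: [0.3, 0.0, -1.4]
gripper_width: 0.0213
```

```bash
python3 - <<'E'
from h import *
from bench import *
I=[]
for n,(x0,y0) in(("side",(305,180)),("scene",(275,155)),("wrist",(0,0))):
    c=capture(n); pickle.dump(c,open(n+"4.pkl","wb"))
    if n!="wrist": I.append(cv2.convertScaleAbs(cv2.resize(c["img"][y0:y0+60,x0:x0+50],None,fx=8,fy=8,interpolation=2),alpha=1.6,beta=20))
I=np.hstack(I); cv2.imwrite("pics/w4.png",I)
o=observe();print(o["time"],o["tcp_pos"],o["ft_force"])
E
```

```text
5.1 [ 0.57614483 -0.07970327  0.0977364 ] [-0.75846824 -0.16107823 -0.98807177]
```

View pics/w4.png

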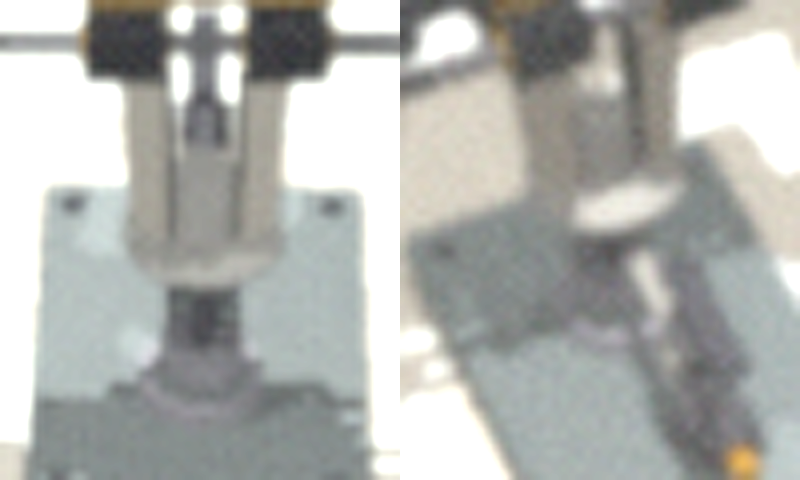

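Emit:
{"api": "apply_moves", "payload": {"rows": [{"offset": [4, 0, 0], "rot": [0, 0, 0]}, {"offset": [0, 0, 0], "rot": [0, 0, 0]}, {"offset": [2.5, 0, 0], "rot": [0, 0, 0]}, {"offset": [0, 0, 0], "rot": [0, 0, 0]}]}}

```text
time: 5.5
tcp_pos: [0.5755, -0.0793, 0.0903]
orientation: [0.114, 1.568, -0.114]
ft_force: [-0.0, -0.1, -1.0]
gripper_width: 0.0215
```

Emit:
{"api": "apply_moves", "payload": {"rows": [{"offset": [2.5, 0, 0], "rot": [0, 0, 0]}, {"offset": [0, 0, 0], "rot": [0, 0, 0]}]}}

```text
time: 5.7
tcp_pos: [0.5755, -0.0793, 0.0878]
orientation: [0.114, 1.568, -0.114]
ft_force: [-0.6, -0.1, -1.4]
gripper_width: 0.0215
```

Emit:
{"api": "apply_moves", "payload": {"rows": [{"offset": [2, 0, 0], "rot": [0, 0, 0]}, {"offset": [0, 0, 0], "rot": [0, 0, 0]}]}}

```text
time: 5.9
tcp_pos: [0.5755, -0.0794, 0.0859]
orientation: [0.114, 1.568, -0.114]
ft_force: [0.1, 1.0, -2.4]
gripper_width: 0.0214
```

Emit:
{"api": "apply_moves", "payload": {"rows": [{"offset": [2, 0, 0], "rot": [0, 0, 0]}, {"offset": [0, 0, 0], "rot": [0, 0, 0]}]}}

```text
time: 6.1
tcp_pos: [0.5759, -0.0795, 0.0842]
orientation: [0.114, 1.567, -0.114]
ft_force: [0.1, -0.0, -1.4]
gripper_width: 0.0213
```

Emit:
{"api": "apply_moves", "payload": {"rows": [{"offset": [2, 0, 0], "rot": [0, 0, 0]}, {"offset": [0, 0, 0], "rot": [0, 0, 0]}]}}

```text
time: 6.3
tcp_pos: [0.5759, -0.0795, 0.0824]
orientation: [0.114, 1.567, -0.114]
ft_force: [-0.5, -0.3, 2.5]
gripper_width: 0.0214
```

Emit:
{"api": "apply_moves", "payload": {"rows": [{"offset": [2, 0, 0], "rot": [0, 0, 0]}, {"offset": [0, 0, 0], "rot": [0, 0, 0]}]}}

```text
time: 6.5
tcp_pos: [0.5759, -0.0795, 0.0803]
orientation: [0.114, 1.567, -0.114]
ft_force: [-0.6, -0.4, 2.3]
gripper_width: 0.0214
```

Emit:
{"api": "apply_moves", "payload": {"rows": [{"offset": [2, 0, 0], "rot": [0, 0, 0]}, {"offset": [2, 0, 0], "rot": [0, 0, 0]}, {"offset": [0, 0, 0], "rot": [0, 0, 0]}]}}

```text
time: 6.8
tcp_pos: [0.5759, -0.0795, 0.0763]
orientation: [0.114, 1.567, -0.114]
ft_force: [-1.2, 0.4, 5.1]
gripper_width: 0.0216
```

Emit:
{"api": "apply_moves", "payload": {"rows": [{"offset": [2, 0, 0], "rot": [0, 0, 0]}, {"offset": [0, 0, 0], "rot": [0, 0, 0]}]}}

```text
time: 7.0
tcp_pos: [0.5759, -0.0795, 0.0745]
orientation: [0.114, 1.567, -0.114]
ft_force: [-1.9, 0.5, 5.9]
gripper_width: 0.0211
```

Emit:
{"api": "apply_moves", "payload": {"rows": [{"offset": [2, 0, 0], "rot": [0, 0, 0]}, {"offset": [0, 0, 0], "rot": [0, 0, 0]}]}}

```text
time: 7.2
tcp_pos: [0.576, -0.0795, 0.0726]
orientation: [0.114, 1.567, -0.114]
ft_force: [-2.5, 0.4, 7.0]
gripper_width: 0.0214
```

Emit:
{"api": "apply_moves", "payload": {"rows": [{"offset": [2, 0, -0.5], "rot": [0, 0, 0]}, {"offset": [2, 0, 0], "rot": [0, 0, 0]}, {"offset": [0, 0, 0], "rot": [0, 0, 0]}]}}

```text
time: 7.5
tcp_pos: [0.5759, -0.0795, 0.0689]
orientation: [0.113, 1.566, -0.114]
ft_force: [-0.7, -0.0, 10.1]
gripper_width: 0.0215
```

Emit:
{"api": "apply_moves", "payload": {"rows": [{"offset": [2, 0, 0], "rot": [0, 0, 0]}, {"offset": [0, 0, 0], "rot": [0, 0, 0]}]}}

```text
time: 7.7
tcp_pos: [0.5759, -0.0795, 0.0671]
orientation: [0.113, 1.566, -0.114]
ft_force: [-1.1, 1.1, 10.4]
gripper_width: 0.0215
```

Emit:
{"api": "apply_moves", "payload": {"rows": [{"offset": [1, 0, 0], "rot": [0, 0, 0]}, {"offset": [0, 0, 0], "rot": [0, 0, 0]}]}}

```text
time: 7.9
tcp_pos: [0.5759, -0.0796, 0.0663]
orientation: [0.113, 1.566, -0.114]
ft_force: [-2.0, -0.3, 11.9]
gripper_width: 0.0214
```

```bash
python3 - <<'E'
from h import *
from bench import *
f=[];im={k:[] for k in("side","scene","wrist")}
for i in range(24):
    n=("side","scene","wrist")[i%3]; c=capture(n); im[n].append(c["img"].astype(float)); o=observe(); f.append(o["ft_force"])
    c["img"]=np.mean(im[n],0).astype(np.uint8); pickle.dump(c,open(n+"5.pkl","wb"))
f=np.array(f);print(o["time"],f.mean(0),f[:,2].std(),f[:,2].max(),o["tcp_pos"])
E
```

```text
9.1 [-1.77434073  0.49906448 10.51181602] 0.3847005359797407 11.206570126393606 [ 0.57591354 -0.07956227  0.0663521 ]
```

Emit:
{"api": "apply_moves", "payload": {"rows": [{"offset": [1, 0, -0.3], "rot": [0, 0, 0]}, {"offset": [1, 0, 0], "rot": [0, 0, 0]}, {"offset": [0, 0, 0], "rot": [0, 0, 0]}]}}

```text
time: 9.4
tcp_pos: [0.5759, -0.0796, 0.0645]
orientation: [0.113, 1.565, -0.114]
ft_force: [-1.8, 0.2, 11.9]
gripper_width: 0.0212
```

```bash
cat > hold.py <<'E'
from h import *
from bench import *
f=[];im={k:[] for k in("side","scene","wrist")}
for i in range(27):
    n=("side","scene","wrist")[i%3]; c=capture(n); im[n].append(c["img"].astype(float)); o=observe(); f.append(o["ft_force"])
    c["img"]=np.mean(im[n],0).astype(np.uint8); pickle.dump(c,open(n+"5.pkl","wb"))
f=np.array(f);print(o["time"],f.mean(0),f[:,2].std(),f[:,2].max(),o["tcp_pos"])
E
python3 hold.py
```

```text
10.75 [-1.72358097  0.93016883 11.15748975] 0.4566458687553422 12.376094257267832 [ 0.57590649 -0.07955173  0.06459956]
```

Emit:
{"api": "apply_moves", "payload": {"rows": [{"offset": [1, 0, 0], "rot": [0, 0, 0]}, {"offset": [0, 0, 0], "rot": [0, 0, 0]}]}}

```text
time: 10.95
tcp_pos: [0.5759, -0.0795, 0.0636]
orientation: [0.113, 1.565, -0.114]
ft_force: [-1.1, 1.0, 10.9]
gripper_width: 0.0217
```

```bash
python3 hold.py
```

```text
12.3 [-1.65253889  0.72616467 11.79310109] 0.5039977168571464 12.691632404033491 [ 0.57590207 -0.0795457   0.0636578 ]
```

Emit:
{"api": "apply_moves", "payload": {"rows": [{"offset": [-10, 0, 0], "rot": [0, 0, 0]}, {"offset": [-15, 0, 0], "rot": [0, 0, 0]}, {"offset": [-30, 0, 0], "rot": [0, 0, 0]}, {"offset": [-40, 0, 0], "rot": [0, 0, 0]}, {"offset": [-40, 0, -10], "rot": [0, 0, 0]}, {"offset": [-5, 0, -40], "rot": [0, 0, 0]}, {"offset": [0, 0, -40], "rot": [0, 0, 0]}]}}

```text
time: 13.0
tcp_pos: [0.486, -0.0666, 0.2031]
orientation: [0.113, 1.565, -0.114]
ft_force: [0.3, -0.2, -1.2]
gripper_width: 0.0217
```

Emit:
{"api": "apply_moves", "payload": {"rows": [{"offset": [0, 0, 0], "rot": [0, -8, 0]}, {"offset": [0, 0, 0], "rot": [0, -8, 0]}, {"offset": [0, 0, 0], "rot": [0, -8, 0]}, {"offset": [0, 0, 0], "rot": [0, -8, 0]}, {"offset": [0, 0, 0], "rot": [0, 0, 0]}, {"offset": [0, 0, 0], "rot": [0, 0, 0]}]}}

```text
time: 13.6
tcp_pos: [0.4854, -0.0665, 0.2021]
orientation: [0.075, 1.013, -0.133]
ft_force: [1.5, -0.6, -0.7]
gripper_width: 0.0213
```

```bash
python3 - <<'E'
from h import *
from bench import *
I=[];
for i in range(3): c=capture("wrist"); I.append(c["img"].astype(float))
c["img"]=np.mean(I,0).astype(np.uint8);pickle.dump(c,open("wrist6.pkl","wb"))
s=[]
for i in range(3): d=capture("scene"); s.append(d["img"].astype(float))
d["img"]=np.mean(s,0).astype(np.uint8);pickle.dump(d,open("scene6.pkl","wb"))
o=observe();print(o["time"],o["tcp_pos"],o["ft_force"],o["gripper_width"])
p=proj(c,[.5764+.0114,-.0793+.0802,.06]);print(p, c["fx"])
x,y=np.clip(p-[50,50],0,[540,300]).astype(int);print(x,y)
m=cv2.resize(c["img"][y:y+100,x:x+100],None,fx=4.5,fy=4.5,interpolation=2)
I=np.zeros((450,800,3),np.uint8);I[:,:450]=cv2.convertScaleAbs(m,alpha=1.6,beta=15);I[:218,450:]=cv2.resize(c["img"],(350,218));
cv2.imwrite("pics/w6.png",I)
E
```

```text
13.9 [ 0.48746329 -0.06690001  0.20306348] [-0.78002314 -0.12349984 -0.45142257] 0.021491683756751447
[318.42049162 109.91085395] 287.88831329068836
268 59
```

View pics/w6.png

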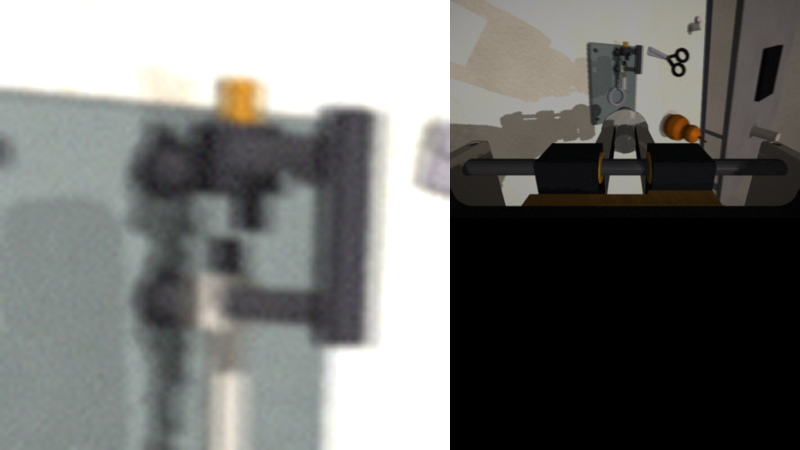

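The wrist crop shows the pointer's tongue at (225,252) and the mark's tongue at (251,212). Right in this picture means higher, so the pointer stopped below the mark. I'll compute both heights and tilt the tool back while carrying on to the tray.

```bash
python3 - <<'E'
from h import *
c=pickle.load(open("wrist6.pkl","rb"))
th=np.radians(-8.3);ex=np.array([np.cos(th),np.sin(th),0]);S=np.array([.5764,-.0793,0])
R,t=np.array(c["R"]),np.array(c["t"]);o=-R.T@t
for n,(x,y) in dict(pointer=(226,252),ptr_edge=(243,245),mark=(251,212),mark_edge=(265,222),posttop=(350,310)).items():
    u,v=268+x/4.5,59+y/4.5; d=R.T@np.array([(u-c["cx"])/c["fx"],(v-c["cy"])/c["fy"],1]); k=((S-o)@ex)/(d@ex); print(n,(o+k*d).round(4))
E
```

```text
pointer [ 0.5873 -0.0045  0.0591]
ptr_edge [ 0.5875 -0.0029  0.067 ]
mark [0.5886 0.0046 0.0705]
mark_edge [0.5883 0.0022 0.0766]
posttop [ 0.5855 -0.0166  0.1107]
```

Emit:
{"api": "apply_moves", "payload": {"rows": [{"offset": [0, 0, 0], "rot": [0, 8, 0]}, {"offset": [0, 0, 0], "rot": [0, 8, 0]}, {"offset": [0, 0, 0], "rot": [0, 8, 0]}, {"offset": [0, 0, 0], "rot": [0, 8, 0]}, {"offset": [-30, 0, 0], "rot": [0, 0, 0]}, {"offset": [0, 0, 0], "rot": [0, 0, 0]}]}}

```text
time: 14.5
tcp_pos: [0.4896, -0.0673, 0.2335]
orientation: [0.112, 1.565, -0.114]
ft_force: [0.3, 0.2, -1.2]
gripper_width: 0.0212
```

Emit:
{"api": "apply_moves", "payload": {"rows": [{"offset": [0, 37, 10], "rot": [0, 0, 0]}, {"offset": [0, 37, 10], "rot": [0, 0, 0]}, {"offset": [0, 37, 10], "rot": [0, 0, 0]}, {"offset": [0, 37, 10], "rot": [0, 0, 0]}, {"offset": [0, 37, 10], "rot": [0, 0, 0]}, {"offset": [0, 37, 11], "rot": [0, 0, 0]}, {"offset": [0, 37, 11], "rot": [0, 0, 0]}, {"offset": [0, 37, 11], "rot": [0, 0, 0]}, {"offset": [0, 37, 10], "rot": [0, 0, 0]}, {"offset": [0, 37, 10], "rot": [0, 0, 0]}]}}

```text
time: 15.5
tcp_pos: [0.6416, 0.2865, 0.2323]
orientation: [0.114, 1.566, -0.114]
ft_force: [0.9, 0.9, -2.4]
gripper_width: 0.0214
```

Emit:
{"api": "apply_moves", "payload": {"rows": [{"offset": [0, 0, 0], "rot": [0, 0, 0]}, {"offset": [30, 0, 0], "rot": [0, 0, 0]}, {"offset": [40, 0, 0], "rot": [0, 0, 0]}, {"offset": [40, 0, 0], "rot": [0, 0, 0]}, {"offset": [25, 0, 0], "rot": [0, 0, 0]}, {"offset": [12, 0, 0], "rot": [0, 0, 0]}, {"offset": [0, 0, 0], "rot": [0, 0, 0]}, {"offset": [0, 0, 0], "rot": [0, 0, 0]}]}}

```text
time: 16.3
tcp_pos: [0.6421, 0.2849, 0.0868]
orientation: [0.115, 1.565, -0.113]
ft_force: [-0.4, 0.0, -1.2]
gripper_width: 0.0213
```

```bash
python3 - <<'E'
from h import *
from bench import *
c=capture("scene"); o=observe();print(o["time"],o["tcp_pos"],o["orientation"],o["ft_force"],o["gripper_width"])
w=capture("wrist")
I=np.zeros((400,760,3),np.uint8);I[:,:400]=cv2.resize(c["img"][240:340,310:410],None,fx=4,fy=4,interpolation=2);I[:250,410:]=w["img"][100:350,145:495]
cv2.imwrite("pics/w7.png",I)
E
```

```text
16.35 [0.64257532 0.28512292 0.08745825] [ 0.11481603  1.5640944  -0.11292263] [ 1.27556473  0.02929243 -1.63480662] 0.021814377613364352
```

View pics/w7.png

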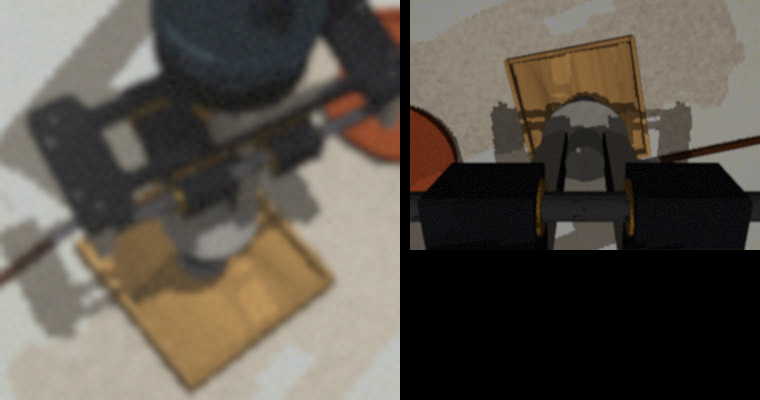

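The spring hangs over the middle of the tray: flange at wrist-crop (585,150) between the walls at about 530 and 650. I'll lower it to contact.

Emit:
{"api": "apply_moves", "payload": {"rows": [{"offset": [12, 0, 0], "rot": [0, 0, 0]}, {"offset": [5, 0, 0], "rot": [0, 0, 0]}, {"offset": [0, 0, 0], "rot": [0, 0, 0]}]}}

```text
time: 16.7
tcp_pos: [0.6411, 0.2849, 0.0675]
orientation: [0.114, 1.568, -0.114]
ft_force: [-0.1, 0.0, 1.9]
gripper_width: 0.0218
```

Emit:
{"api": "apply_moves", "payload": {"rows": [{"offset": [1.5, 0, 0], "rot": [0, 0, 0]}, {"offset": [0, 0, 0], "rot": [0, 0, 0]}]}}

```text
time: 16.9
tcp_pos: [0.6411, 0.285, 0.0669]
orientation: [0.114, 1.568, -0.114]
ft_force: [-1.1, -0.3, 2.4]
gripper_width: 0.0213
```

Emit:
{"api": "apply_moves", "payload": {"rows": [{"offset": [1, 0, 0], "rot": [0, 0, 0]}, {"offset": [0, 0, 0], "rot": [0, 0, 0]}]}}

```text
time: 17.1
tcp_pos: [0.6412, 0.285, 0.0659]
orientation: [0.114, 1.568, -0.114]
ft_force: [-0.7, 0.2, 2.7]
gripper_width: 0.0211
```

Emit:
{"api": "apply_moves", "payload": {"rows": [{"offset": [-1.7, 0, 0], "rot": [0, 0, 0]}, {"offset": [0, 0, 0], "rot": [0, 0, 0]}, {"offset": [0, 0, 0], "rot": [0, 0, 0]}]}}

```text
time: 17.4
tcp_pos: [0.6412, 0.285, 0.0674]
orientation: [0.114, 1.568, -0.114]
ft_force: [-0.8, 0.0, 2.6]
gripper_width: 0.0215
```

Emit:
{"api": "apply_moves", "payload": {"rows": [{"offset": [0, 0, 0], "rot": [0, 0, 0]}, {"offset": [0, 0, 0], "rot": [0, 0, 0]}, {"offset": [0, 0, 0], "rot": [0, 0, 0]}, {"offset": [0, 0, 0], "rot": [0, 0, 0]}, {"offset": [0, 0, 0], "rot": [0, 0, 0]}, {"offset": [0, 0, 0], "rot": [0, 0, 0]}, {"offset": [0, 0, 0], "rot": [0, 0, 0]}, {"offset": [0, 0, 0], "rot": [0, 0, 0]}], "fingers": 75}}

```text
time: 18.2
tcp_pos: [0.6412, 0.285, 0.0674]
orientation: [0.114, 1.568, -0.114]
ft_force: [0.1, -0.2, 0.2]
gripper_width: 0.07
```

Emit:
{"api": "apply_moves", "payload": {"rows": [{"offset": [-15, 0, 0], "rot": [0, 0, 0]}, {"offset": [-30, 0, 0], "rot": [0, 0, 0]}, {"offset": [-40, 0, 0], "rot": [0, 0, 0]}, {"offset": [-40, 0, 0], "rot": [0, 0, 0]}, {"offset": [-20, -30, 0], "rot": [0, 0, 0]}, {"offset": [0, -45, 0], "rot": [0, 0, 0]}, {"offset": [0, -45, 0], "rot": [0, 0, 0]}, {"offset": [0, -20, 0], "rot": [0, 0, 0]}, {"offset": [0, 0, 0], "rot": [0, 0, 0]}, {"offset": [0, 0, 0], "rot": [0, 0, 0]}]}}

```text
time: 19.2
tcp_pos: [0.6213, 0.1465, 0.2136]
orientation: [0.115, 1.566, -0.114]
ft_force: [-0.2, 0.4, 0.1]
gripper_width: 0.0695
```

```bash
python3 - <<'E'
from h import *
from bench import *
c=capture("scene"); d=capture("side");o=observe();print(o["time"],o["tcp_pos"],o["ft_force"],o["gripper_width"])
for n,k in(("scene",c),("side",d)): print(n,proj(k,[.641,.285,.005]),proj(k,[.641,.285,.065]))
I=np.hstack([cv2.resize(c["img"][240:340,310:410],None,fx=4,fy=4,interpolation=2),cv2.resize(d["img"][100:200,280:380],None,fx=4,fy=4,interpolation=2)])
cv2.imwrite("pics/w8.png",I)
E
```

```text
19.3 [0.62121276 0.14759064 0.21287407] [0.2317757  0.46812411 0.34264749] 0.069675697801281
scene [360.5383061  307.29170604] [362.04470906 296.28701739]
side [332.18210953 158.5414896 ] [332.39819057 143.66500431]
```

View pics/w8.png

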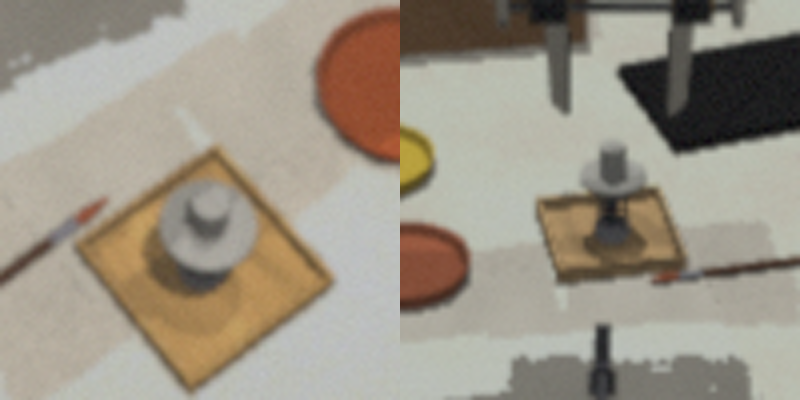

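The spring stands upright in the tray (crop (205,225) in the scene view, (612,200) in the side view), and the gripper is clear of it. I'm handing the job in.

```bash
python3 -c "
from bench import *
print(finish_job())"
```

```text
the job is handed in; nothing more can be done
None
```

The spring tested as tired, so I stood it upright in the square tray, let go of it, and handed the job in at about 19 s.

- **Load:** I pressed the seated spring in small steps and held the last one for about 1.4 s. The wrist force averaged 11.8 N, and I put the seat load at about 12.2 N. That estimate adds about 1.4 N for the spring's weight and takes off about 1 N for pointer friction. The highest reading was 12.7 N, and I held for over a second at each of two slightly lower loads before that.
- **Pointer reading:** a tilted wrist view put the pointer at about z = 59 mm and the mark at about 70 mm, so the pointer went below the mark. Flange travel separately gives about 58 mm. The view's accuracy is only a few millimetres, but the gap is about 11 mm.
- **Final check:** the last scene and side pictures show the spring upright near the middle of the tray. The gripper is open and clear, and the wrist force is near zero. I saw no sign that the tray, brush or dish had moved.
- **Small disagreements:**
  - Position readings varied by 1–2 mm.
  - A side force of about 1.7 N stayed on the tool during the press, probably from the foot resting against the seat ring.

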